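# Feel for the turntable latch and hold it released

## Robot

A 6-joint arm with a two-finger parallel gripper is mounted at the origin on the work surface. World frame = base frame: x ahead of the robot, y to its left, z up, the work surface at z = 0. Lengths are in m, angles in degrees, forces in N, time in s.
With the tool pointing down it reaches from about 0.3 to 0.85 m from the base axis. Payload 4.2 kg.
Tool frame: the origin (TCP) lies on the centre line of the jaws, within the pads' length; the fingertips stand 11 mm ahead of it and the grasp point (between the pads) lies 8 mm behind it; z points along the fingers, y is the direction in which the jaws open and shut (so a half turn about z gives the same grasp; the last joint's range is limited). The gripper opens to 91 mm and grips with 3 to 60 N. Pads are 32 mm wide; open, the fingers measure 118 mm over their backs; the gripper's body (76 mm by 178 mm) begins 60 mm behind the grasp point.
Start: joints at [65.776, 18.312, 89.639, -0, 72.044, -1.146], TCP at [0.225, 0.529, 0.225] pointing down, gripper open.
Joint ranges: [-177.97, 177.97], [-48.28, 115.42], [12.27, 149.76], [-77.06, 257.06], [2.81, 150.46], [-146.56, 146.56]. Speed limits (degrees/s): [147.25, 147.25, 180, 180, 180, 180].

## Interface

Orientations are given as a 3x3 rotation matrix whose columns are the frame's x, y, z axes.
In Python, from cell import manip gives the robot as it stands. The module is installed in compiled form; this text tells all that it offers.
- The arm moves only by the shell command python3 -m crank 'ROWS' [FORCE]. ROWS is a JSON object of lists of equal length, an entry for each row: "delta_pos": the shift along the tool's x, y, z in cm, a list of three; "twist": the turn, a rotation vector about the tool's x, y, z in degrees, a list of three; "hand": the gripper's target within -1 to 1 (shut at 1, half-way at 0, fully open at -1). A call has 1 to 5 rows; each row shifts and turns the commanded pose from where the row before left it, along the tool's axes as they then stand; what a row does not reach is not made up. A row lasts 1/12 s, in which the tool goes at most 41.7 mm and 7.16 degrees, less where a joint would pass 70% of its speed; a pose out of reach is approached as far as the arm can. A call with a gripper value outside its range is refused whole. The fingers move at their own pace and stop on an object; FORCE is the grip in N (left out, the last holds). Time passes only in rows, so rows that do not move let the fingers close. It gives the time, the measured TCP pose, the force and the opening at its end, in the units of the state.
- manip.get_obs(): the state, without advancing time (a new reading comes with each control period).
- manip.grab_frame(name): name is "side" or "top" or "wrist"; returns the picture (420x560x3 uint8, red, green, blue); there is no depth.
- manip.camera_info(name): a dict with "fx", "fy", "cx", "cy" (pixels), "D" ([k1, k2, p1, p2, k3] as OpenCV has them; the pictures are not rectified), "world_to_cam" (4x4, takes a point from world to camera coordinates). Camera axes: x right, y up, looking along -z (the intrinsics and any distortion apply to the point x, -y, -z); pixel columns grow to the right and rows downward; lengths in m; the calibration is good to about 2 mm. A picture is of the moment at which its call begins: read the wrist's pose just before it. camera_info takes no time and is no camera call; for the wrist camera it gives the pose at the moment of the call.
- manip.sign_off(): hands the job in, once; it reports no verdict.
The state is a dict: "clock": time; "joint_pos": joint angles; "joint_vel": joint speeds; "tau": joint torques, N m; "tool_pos": TCP position; "ee_rot": TCP orientation; "force": force on the tool from outside, world axes, zero at the start; "wrist_torque": the same for the moment, N m; "width": finger opening in m.
Only numpy, scipy, OpenCV 4.12 (cv2) and the standard library are available. Lean on these libraries where they do the work, as an engineer would, in place of code of your own. Each camera call takes 0.05 s, during which the arm holds its last target.

## Task

The pump stands on the lipped assembly turntable, and a fitter wants to swing it round. Run a fingertip lightly along the top of the turntable's lip, on the side towards you, until you come to the notch where the latch pad sits; then press the pad down until the table is unlocked, without forcing it, and finish while still holding it down. Pick nothing up, and leave the pump, the nuts and the tools lying as they are.

Things in the scene. Friction and masses are not known exactly. Their poses are not given: they have to be found in the camera images.
- turntable: Assembly turntable, fixed to the bench. Origin: centre of its underside; z up; its own -x is the operator's side. Green cast base, radius 116 mm, four low lugs out to 138 mm (16 mm high). On it a round steel deck, top 40 mm above the bench, edged by an upright lip. The deck is locked at some angle and does not turn during this job.
- rim_centre (a point): Centre of the lip's circle, level with the lip's top, 62 mm above the bench; axes as the turntable's. The lip's flat top is 20 mm wide, radius 95 to 115 mm (middle 105 mm). It has one notch: a gap about 46 mm long along the lip, open inwards and outwards, cut 22 mm down to the deck, with the latch pad in it.
- operator_side (a point): Point on the base's foot, 116 mm from the centre on the table's own -x side. Seen from the centre, the middle of the notch lies anywhere within 1.3 rad to either side of this direction; its place is not reported: it must be felt or seen.
- latch (a joint): How far the latch pad is pressed straight down, m: 0 out (locked), 0.010 at its stop; unlocked from 0.0065. Spring: 2 N to start, 8.5 N at the stop; it comes out when let go. The pad is a steel block in the notch, 38 mm along the lip, 16 mm wide, its middle at radius 105 mm, its top 6 mm below the lip's top when out.
- pump: Pump end standing loose on the middle of the deck, 0.9 kg: aluminium block 60 x 60 x 18 mm under a dark cast plate 80 x 80 x 18 mm with a shaft stub of 18 mm diameter, 60 mm high in all (top about 100 mm above the bench). Origin: centre of its underside, z up. Must stay where it is.
- nut_a: Loose steel hex nut, 18 mm across flats, 8 mm high, lying on the deck beside the pump. Origin: centre of its underside. Leave it.
- nut_b: A second nut like nut_a, on the deck at another side of the pump. Leave it.
- combination_pliers: Blue and yellow pliers, 175 mm long, 16 mm high, on the bench to the left of the turntable. Origin near the pivot, underside; jaws to +x. Leave them.
- long_nose_pliers: Red long-nose pliers, 205 mm long, 16 mm high, on the bench to the right of the turntable. Origin near the pivot, underside; jaws to +x. Leave them.
- side_cutters: Short blue and yellow side cutters, 160 mm long, 16 mm high, on the bench, front left. Origin near the pivot, underside; jaws to +x. Leave them.
- wrench: Steel spanner 170 mm long, flat on the bench, front right, lying along its x. Leave it.
- screwdriver: Blue-handled screwdriver 190 mm long, on the bench beyond the turntable, lying along its x. Leave it.
- bearing: Steel ball bearing ring, 52 mm outside, 25 mm bore, 15 mm high, flat on the bench beyond the turntable. Origin: centre of its underside. Leave it.

How it is judged:
By the outcome, as a careful person would: the job done as asked, in the order asked, and still so for the second after the job is handed in, while the arm keeps its last pose, push and grip.
It also fails if it takes over 69 s, if anything falls off the work surface, if the arm or the gripper's body presses on something with over 40 N, if the wrist force passes 120 N, or if a joint passes its speed limit or range.

## Working session

There is one attempt and no reset: what is moved stays moved. The work goes in short steps, Python scripts to look and compute and a shell command to move; the robot and the scene stay as the last step left them, time stands still between calls to the robot, and variables do not carry over. Pictures are saved under pics/ and viewed, and the job is handed in when it is done.

```bash
mkdir -p pics; python3 - <<'E'
from cell import manip
import cv2
o=manip.get_obs();print(o)
for n in ("side","top"):
    f=manip.grab_frame(n);cv2.imwrite(f"pics/{n}0.png",f[:,:,::-1]);i=manip.camera_info(n);print(n,i)
E
```

```text
{'clock': 0.0, 'joint_pos': array([ 6.57764779e+01,  1.83505418e+01,  8.97066015e+01, -2.86396702e-04,
        7.20435709e+01, -1.14520699e+00]), 'joint_vel': array([-0.04623382,  0.00566563, -0.03435271,  0.00316664, -0.04175288,
        0.00175739]), 'tau': array([ 2.09418991e-03, -4.12466311e+01, -2.31977499e+01,  7.27688055e-02,
        4.56864922e-02, -1.38886403e-04]), 'tool_pos': array([0.22518732, 0.52853953, 0.22412996]), 'ee_rot': array([[-9.19970515e-01,  3.91986910e-01, -7.16881695e-04],
       [ 3.91987564e-01,  9.19969116e-01, -1.60497364e-03],
       [ 3.03803607e-05, -1.75753714e-03, -9.99998455e-01]]), 'force': array([ 0.38569627,  0.91759774, -0.18037415]), 'wrist_torque': array([-0.04040632,  0.00640663, -0.0264015 ]), 'width': 0.09108569871992982}
side {'fx': 440.54778384757776, 'fy': 440.54778384757776, 'cx': 282.50127863821905, 'cy': 210.503708292366, 'D': array([-0.13984438,  0.        ,  0.        ,  0.        ,  0.        ]), 'world_to_cam': array([[ 0.94047803, -0.33981293,  0.00531495, -0.4617629 ],
       [ 0.20847478,  0.5891918 ,  0.78063518, -0.19748414],
       [-0.26840145, -0.73306221,  0.62496437, -1.091275  ],
       [ 0.        ,  0.        ,  0.        ,  1.        ]])}
top {'fx': 467.1872503073938, 'fy': 467.1872503073938, 'cx': 283.4738544398352, 'cy': 210.2007605031617, 'D': array([0.0125909, 0.       , 0.       , 0.       , 0.       ]), 'world_to_cam': array([[ 0.02373504, -0.99968797,  0.00778506,  0.02249517],
       [ 0.99452054,  0.02440398,  0.10165303, -0.50719984],
       [-0.1018113 ,  0.00532967,  0.99478945, -1.3333181 ],
       [ 0.        ,  0.        ,  0.        ,  1.        ]])}
```

View pics/side0.png

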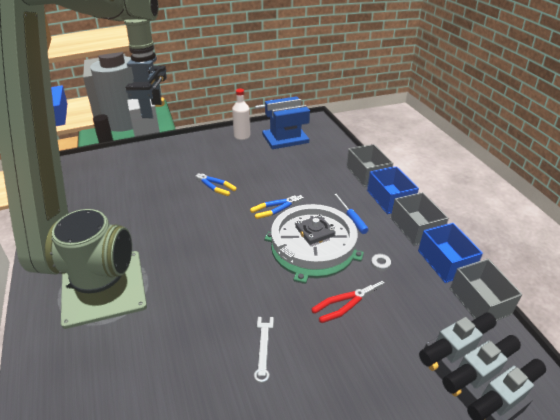

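View pics/top0.png

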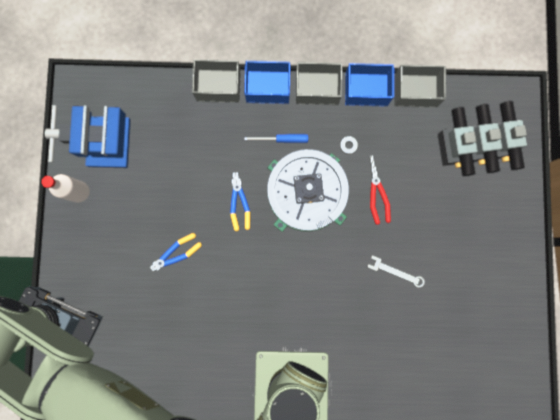

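The turntable is at about (308,189) in the top view and (314,232) in the side view. There may be a notch near (326,222) top and (288,255) side, so I'm zooming in.

```bash
cat > h.py <<'E'
import numpy as np,cv2
from cell import manip
def ray(n,u,v,z,info=None):
    i=info or manip.camera_info(n);K=np.array([[i['fx'],0,i['cx']],[0,i['fy'],i['cy']],[0,0,1]])
    p=cv2.undistortPoints(np.array([[[u,v]]],float),K,np.array(i['D']))[0,0]
    W=np.array(i['world_to_cam']);R=W[:3,:3];c=-R.T@W[:3,3];d=R.T@np.array([p[0],-p[1],-1.])
    return c+d*(z-c[2])/d[2]
def proj(n,P):
    i=manip.camera_info(n);K=np.array([[i['fx'],0,i['cx']],[0,i['fy'],i['cy']],[0,0,1]])
    W=np.array(i['world_to_cam']);q=W[:3,:3]@np.array(P)+W[:3,3]
    q=q*[1,-1,-1];return cv2.projectPoints(q.reshape(1,1,3),np.zeros(3),np.zeros(3),K,np.array(i['D']))[0].ravel()
E
python3 - <<'E'
import cv2,numpy as np
from h import *
a=cv2.imread('pics/top0.png')[140:240,250:370];b=cv2.imread('pics/side0.png')[195:290,255:375]
cv2.imwrite('pics/z.png',np.vstack([cv2.resize(a,(480,400),interpolation=3)[:300+100],cv2.resize(b,(480,380)[:2],interpolation=3)])[:780])
cv2.imwrite('pics/zt.png',cv2.resize(a,(720,600),interpolation=2));cv2.imwrite('pics/zs.png',cv2.resize(b,(720,570),interpolation=2))
# green + bright masks in top
im=cv2.imread('pics/top0.png');h=cv2.cvtColor(im,cv2.COLOR_BGR2HSV)
m=((h[...,1]<40)&(h[...,2]>140)).astype(np.uint8)*255
m[:140]=0;m[240:]=0;m[:,:255]=0;m[:,355:]=0
c=max(cv2.findContours(m,0,1)[0],key=cv2.contourArea);e=cv2.fitEllipse(cv2.convexHull(c));print(e)
C=ray('top',*e[0],.062);print(C)
for s in((-1,0),(1,0),(0,1),(0,-1)):
    print(ray('top',e[0][0]+s[0]*e[1][0]/2,e[0][1]+s[1]*e[1][1]/2,.062)-C)
print(ray('top',326,223,.062),ray('side',288,255,.062),proj('side',C))
g=((h[...,0]>50)&(h[...,0]<90)&(h[...,1]>100)).astype(np.uint8);g[:140]=0;g[245:]=0;g[:,:255]=0;g[:,360:]=0
n,l,s,cc=cv2.connectedComponentsWithStats(g)
for k in range(1,n):
    if s[k,4]>15:
        p=ray('top',*cc[k],.016);d=p-C;print(s[k,4],cc[k],np.hypot(*d[:2]),np.degrees(np.arctan2(d[1],d[0])))
E
```

```text
((307.6491394042969, 189.13265991210938), (81.7005615234375, 82.49031066894531), 88.9547348022461)
[ 0.56472519 -0.03241146  0.062     ]
[-0.00289079  0.11616215  0.        ]
[ 0.00288213 -0.11628237  0.        ]
[-0.11742457 -0.0021699   0.        ]
[0.11953664 0.00222255 0.        ]
[ 0.46941302 -0.08603811  0.062     ] [ 0.46840202 -0.10212539  0.062     ] [312.59124337 229.31657514]
```

View pics/zt.png

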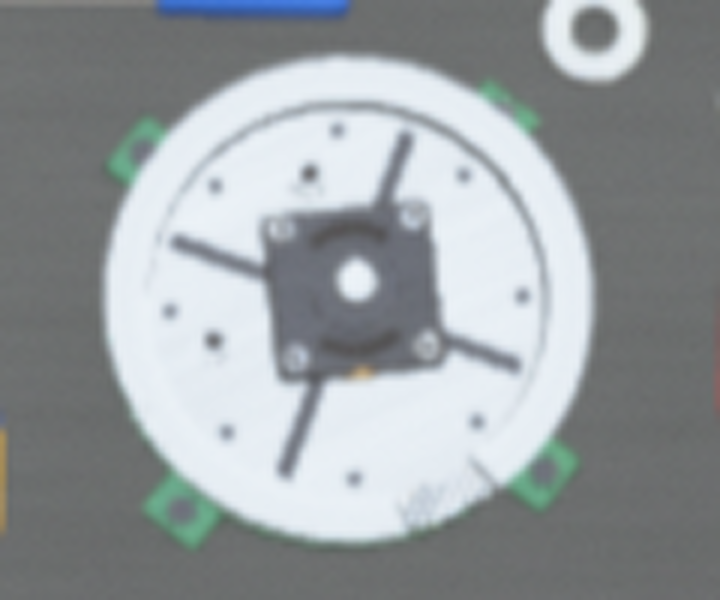

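View pics/zs.png

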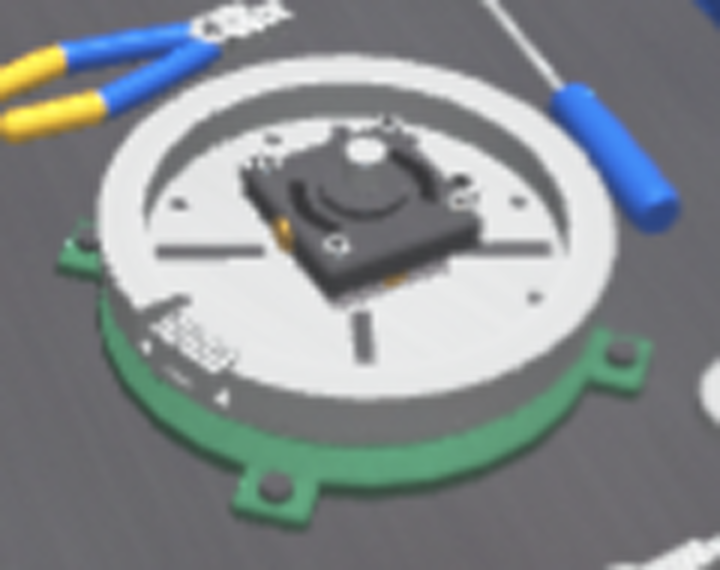

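The notch and pad are visible: top zoom from (402,512) to (490,470), side zoom from (165,310) to (225,390). Next I work out the angle around the lip's centre from both views.

```bash
python3 - <<'E'
from h import *
C=ray('top',307.65,189.13,.062)
# side-view lip outer ellipse: leftmost/rightmost of rim etc
im=cv2.imread('pics/side0.png');h=cv2.cvtColor(im,cv2.COLOR_BGR2HSV)
m=((h[...,1]<40)&(h[...,2]>175)).astype(np.uint8)*255
m[:200]=0;m[275:]=0;m[:,:265]=0;m[:,360:]=0
m=cv2.morphologyEx(m,cv2.MORPH_OPEN,np.ones((3,3),np.uint8))
c=max(cv2.findContours(m,0,1)[0],key=cv2.contourArea)
pts=np.array([ray('side',*p[0],.062)[:2] for p in cv2.convexHull(c)])
A=np.c_[2*pts,np.ones(len(pts))];s=np.linalg.lstsq(A,(pts**2).sum(1),rcond=None)[0];print('side circle',s[:2],np.sqrt(s[2]+s[:2]@s[:2]),'top',C)
for n,ps,o in(('top',[(402,512),(490,470),(447,495)],(250,140)),('side',[(140,310),(185,297),(240,370),(225,395)],(255,195))):
  for p in ps:
    for z in(.062,.056):
      P=ray(n,p[0]/6+o[0],p[1]/6+o[1],z);d=P-C;print(n,p,z,P.round(4),np.hypot(*d[:2]).round(4),(np.degrees(np.arctan2(d[1],d[0]))%360).round(1))
o=manip.get_obs();print(o['clock'])
E
```

```text
side circle [ 0.56609293 -0.03703348] 0.11522193865537861 top [ 0.56473289 -0.03241377  0.062     ]
top (402, 512) 0.062 [ 0.4622 -0.0607  0.062 ] 0.1064 195.4
top (402, 512) 0.056 [ 0.4626 -0.0612  0.056 ] 0.1061 195.7
top (490, 470) 0.062 [ 0.483  -0.1019  0.062 ] 0.1072 220.4
top (490, 470) 0.056 [ 0.4836 -0.1025  0.056 ] 0.1073 220.8
top (447, 495) 0.062 [ 0.4707 -0.0818  0.062 ] 0.1062 207.7
top (447, 495) 0.056 [ 0.4712 -0.0823  0.056 ] 0.106 208.1
side (140, 310) 0.062 [ 0.4557 -0.0654  0.062 ] 0.1139 196.8
side (140, 310) 0.056 [ 0.4578 -0.0594  0.056 ] 0.1103 194.1
side (185, 297) 0.062 [ 0.4766 -0.0642  0.062 ] 0.0937 199.8
side (185, 297) 0.056 [ 0.4788 -0.0582  0.056 ] 0.0897 196.7
side (240, 370) 0.062 [ 0.4828 -0.1136  0.062 ] 0.1153 224.7
side (240, 370) 0.056 [ 0.4851 -0.1079  0.056 ] 0.1097 223.5
side (225, 395) 0.062 [ 0.4717 -0.1251  0.062 ] 0.1313 224.9
side (225, 395) 0.056 [ 0.474  -0.1196  0.056 ] 0.1259 223.8
0.1
```

```bash
r='{"delta_pos":[[-2.84,-2.55,0],[-2.84,-2.55,0],[-2.84,-2.55,0],[-2.84,-2.55,0],[-2.84,-2.55,0]],"twist":[[0,0,0],[0,0,0],[0,0,0],[0,0,0],[0,0,0]],"hand":[1,1,1,1,1]}' ; python3 -m crank '{"delta_pos":[[-2.84,-2.55,0],[-2.84,-2.55,0],[-2.84,-2.55,0],[-2.84,-2.55,0],[-2.84,-2.55,0]],"twist":[[0,0,0],[0,0,0],[0,0,0],[0,0,0],[0,0,0]],"hand":[1,1,1,1,1]}' 10; python3 -m crank '{"delta_pos":[[-2.84,-2.55,0],[-2.84,-2.55,0],[-2.84,-2.55,0],[-2.84,-2.55,0],[-2.84,-2.55,0]],"twist":[[0,0,0],[0,0,0],[0,0,0],[0,0,0],[0,0,0]],"hand":[1,1,1,1,1]}'
```

```text
clock: 0.52
tool_pos: [0.3062, 0.3542, 0.2246]
ee_rot: [[-0.92, 0.391, -0.0], [0.391, 0.92, -0.001], [0.0, -0.001, -1.0]]
force: [1.0, -0.1, 0.1]
width: 0.0608
clock: 0.93
tool_pos: [0.3868, 0.1812, 0.2248]
ee_rot: [[-0.92, 0.392, -0.0], [0.392, 0.92, 0.0], [0.0, -0.0, -1.0]]
force: [1.1, -0.2, 0.1]
width: 0.0274
```

```bash
python3 -m crank '{"delta_pos":[[-2.84,-2.55,0],[-2.84,-2.55,0],[-2.84,-2.55,0],[-2.84,-2.55,0],[-2.84,-2.55,0]],"twist":[[0,0,0],[0,0,0],[0,0,0],[0,0,0],[0,0,0]],"hand":[1,1,1,1,1]}'; python3 -m crank '{"delta_pos":[[0,0,0],[0,0,0]],"twist":[[0,0,0],[0,0,0]],"hand":[1,1]}'
python3 - <<'E'
from h import *
o=manip.get_obs();i=manip.camera_info('wrist');f=manip.grab_frame('wrist');cv2.imwrite('pics/w1.png',f[:,:,::-1])
import pickle;pickle.dump(i,open('w1.pkl','wb'));print(o['tool_pos'],o['force'],o['width'],o['joint_pos'],o['clock'])
E
```

```text
clock: 1.35
tool_pos: [0.4675, 0.0082, 0.2248]
ee_rot: [[-0.92, 0.392, -0.0], [0.392, 0.92, 0.0], [0.0, 0.0, -1.0]]
force: [0.2, 0.7, -0.1]
width: 0.0008
clock: 1.52
tool_pos: [0.4676, 0.0086, 0.2244]
ee_rot: [[-0.918, 0.396, -0.001], [0.396, 0.918, 0.0], [0.001, -0.0, -1.0]]
force: [0.1, 0.3, -0.2]
width: 0.0005
[0.46755887 0.00861909 0.22440788] [ 0.10740893  0.26670659 -0.19828719] 0.0005347680409992893 [-3.66599086e-01  8.66358180e+00  1.02836466e+02  2.09497750e-02
  6.85702456e+01 -6.70645645e+01] 1.5167
```

View pics/w1.png

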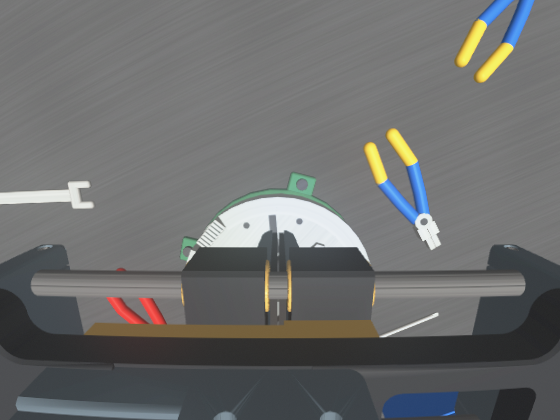

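The wrist view shows the closed fingers at the bottom, the lip's front arc (190–370, 195–260), and the notch at about (208,240). I measure it here.

```bash
python3 - <<'E'
import cv2
a=cv2.imread('pics/w1.png')[185:265,170:290];cv2.imwrite('pics/w1z.png',cv2.resize(a,(780,520),interpolation=2))
E
```

```text
(no output)
```

View pics/w1z.png

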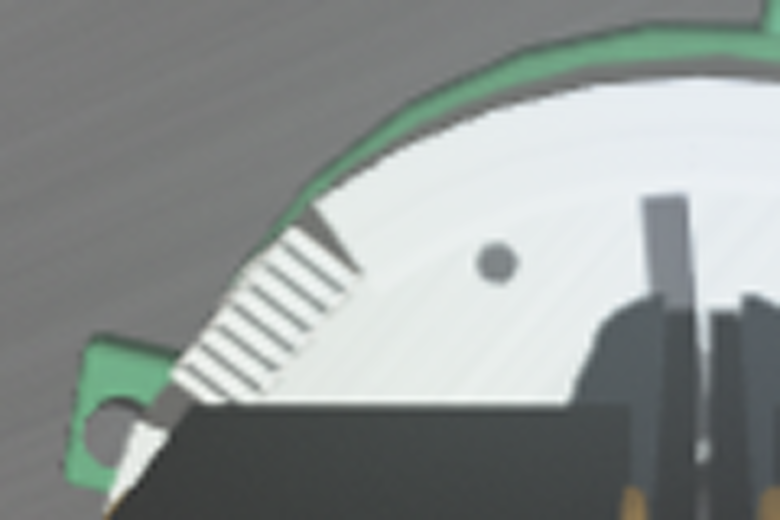

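```bash
python3 - <<'E'
from h import *
import pickle
i=pickle.load(open('w1.pkl','rb'))
f=lambda p,z:ray('w',p[0]/6.5+170-.4,p[1]/6.5+185-.4,z,i)
P=np.array([f(p,.062)[:2] for p in[(318,205),(400,150),(500,107),(600,85),(700,75),(775,80)]])
from scipy.optimize import least_squares
c=least_squares(lambda q:np.hypot(*(P-q).T)-.115,[.565,-.034]).x;print('centre R=115 fit',c,np.hypot(*(P-c).T))
for C in(c,[.5654,-.0347]):
  for nm,p,z in[('lip R out',(318,205),.062),('lip R in',(362,272),.062),('lip L out',(135,422),.062),('pad',(350,280),.056),('pad',(290,225),.056),('pad',(175,375),.056),('pad',(240,405),.056)]:
    d=f(p,z)[:2]-C;print(nm,f(p,z).round(4),np.hypot(*d).round(4),(np.degrees(np.arctan2(d[1],d[0]))%360).round(1))
E
```

```text
centre R=115 fit [ 0.56543937 -0.03210016] [0.11470792 0.11516865 0.11529103 0.11489626 0.11511338 0.11479662]
lip R out [ 0.4538 -0.0585  0.062 ] 0.1147 193.3
lip R in [ 0.4679 -0.0568  0.062 ] 0.1006 194.2
lip L out [ 0.4771 -0.1073  0.062 ] 0.116 220.4
pad [ 0.4696 -0.0612  0.056 ] 0.1001 196.9
pad [ 0.4561 -0.0665  0.056 ] 0.1146 197.5
pad [ 0.4732 -0.0988  0.056 ] 0.1138 215.9
pad [ 0.4832 -0.0904  0.056 ] 0.1008 215.3
lip R out [ 0.4538 -0.0585  0.062 ] 0.1141 192.0
lip R in [ 0.4679 -0.0568  0.062 ] 0.1 192.8
lip L out [ 0.4771 -0.1073  0.062 ] 0.1143 219.4
pad [ 0.4696 -0.0612  0.056 ] 0.0994 195.4
pad [ 0.4561 -0.0665  0.056 ] 0.1139 196.2
pad [ 0.4732 -0.0988  0.056 ] 0.1123 214.8
pad [ 0.4832 -0.0904  0.056 ] 0.0993 214.1
```

```bash
python3 -m crank '{"delta_pos":[[0,0,3.3],[0,0,3.3],[0,0,3.3],[0,0,3.3],[0,0,0]],"twist":[[0,0,0],[0,0,0],[0,0,0],[0,0,0],[0,0,0]],"hand":[1,1,1,1,1]}'; python3 -m crank '{"delta_pos":[[0,0,0.5],[0,0,0.4],[0,0,0.3],[0,0,0.1],[0,0,0]],"twist":[[0,0,0],[0,0,0],[0,0,0],[0,0,0],[0,0,0]],"hand":[1,1,1,1,1]}'
```

```text
clock: 1.98
tool_pos: [0.4621, 0.0116, 0.088]
ee_rot: [[-0.921, 0.39, -0.013], [0.39, 0.921, 0.0], [0.012, -0.005, -1.0]]
force: [-0.5, 0.2, -0.5]
width: 0.0008
clock: 2.4
tool_pos: [0.468, 0.0102, 0.0809]
ee_rot: [[-0.92, 0.392, 0.002], [0.392, 0.92, 0.0], [-0.002, 0.001, -1.0]]
force: [0.0, 0.8, -0.3]
width: 0.0006
```

```bash
python3 -m crank '{"delta_pos":[[0,0,0.15],[0,0,0.15],[0,0,0.1],[0,0,0],[0,0,0]],"twist":[[0,0,0],[0,0,0],[0,0,0],[0,0,0],[0,0,0]],"hand":[1,1,1,1,1]}'; python3 -m crank '{"delta_pos":[[0,0,0.1],[0,0,0],[0,0,0]],"twist":[[0,0,0],[0,0,0],[0,0,0]],"hand":[1,1,1]}';python3 -m crank '{"delta_pos":[[0,0,0.1],[0,0,0],[0,0,0]],"twist":[[0,0,0],[0,0,0],[0,0,0]],"hand":[1,1,1]}'
```

```text
clock: 2.82
tool_pos: [0.4674, 0.0101, 0.0759]
ee_rot: [[-0.92, 0.392, -0.0], [0.392, 0.92, 0.0], [0.0, 0.0, -1.0]]
force: [0.2, 0.0, -1.0]
width: 0.0004
clock: 3.07
tool_pos: [0.4673, 0.0101, 0.0749]
ee_rot: [[-0.92, 0.392, -0.0], [0.392, 0.92, 0.0], [0.0, 0.0, -1.0]]
force: [0.3, 0.2, -0.4]
width: 0.0006
clock: 3.32
tool_pos: [0.4673, 0.0101, 0.0739]
ee_rot: [[-0.92, 0.392, -0.0], [0.392, 0.92, 0.0], [0.0, -0.0, -1.0]]
force: [0.9, -0.1, 0.8]
width: 0.0005
```

```bash
python3 -m crank '{"delta_pos":[[0,0,0.05],[0,0,0],[0,0,0]],"twist":[[0,0,0],[0,0,0],[0,0,0]],"hand":[1,1,1]}'; python3 -m crank '{"delta_pos":[[0,0,0.05],[0,0,0],[0,0,0]],"twist":[[0,0,0],[0,0,0],[0,0,0]],"hand":[1,1,1]}'
```

```text
clock: 3.57
tool_pos: [0.4674, 0.0101, 0.0734]
ee_rot: [[-0.92, 0.392, -0.0], [0.392, 0.92, 0.0], [0.0, 0.0, -1.0]]
force: [1.0, -0.1, 0.4]
width: 0.0006
clock: 3.82
tool_pos: [0.4674, 0.0102, 0.0733]
ee_rot: [[-0.92, 0.392, 0.0], [0.392, 0.92, 0.0], [-0.0, 0.0, -1.0]]
force: [0.0, -0.4, 3.7]
width: 0.0008
```

In contact with the lip's top at about 3–4 N. TCP z is 0.0733, so the tip is at 62.3 mm, as expected for the lip. Next I slide along it.

```bash
python3 -m crank '{"delta_pos":[[-0.02,-0.275,0],[-0.02,-0.275,0],[-0.02,-0.275,0],[-0.02,-0.275,0],[-0.02,-0.275,0]],"twist":[[0,0,-1.5],[0,0,-1.5],[0,0,-1.5],[0,0,-1.5],[0,0,-1.5]],"hand":[1,1,1,1,1]}'
```

```text
clock: 4.23
tool_pos: [0.4643, -0.0029, 0.0733]
ee_rot: [[-0.964, 0.268, 0.002], [0.268, 0.964, 0.001], [-0.001, 0.001, -1.0]]
force: [0.1, 1.9, 3.4]
width: 0.0007
```

```bash
python3 -m crank '{"delta_pos":[[-0.01,-0.275,0],[-0.004,-0.275,0],[-0.004,-0.275,0],[-0.004,-0.275,0],[-0.004,-0.275,0]],"twist":[[0,0,-1.5],[0,0,-1.5],[0,0,-1.5],[0,0,-1.5],[0,0,-1.5]],"hand":[1,1,1,1,1]}';python3 -m crank '{"delta_pos":[[-0.004,-0.275,0],[-0.004,-0.275,0],[-0.004,-0.275,0],[-0.004,-0.275,0],[-0.004,-0.275,0]],"twist":[[0,0,-1.5],[0,0,-1.5],[0,0,-1.5],[0,0,-1.5],[0,0,-1.5]],"hand":[1,1,1,1,1]}'
```

```text
clock: 4.65
tool_pos: [0.4615, -0.0163, 0.0733]
ee_rot: [[-0.99, 0.14, 0.002], [0.14, 0.99, 0.001], [-0.002, 0.001, -1.0]]
force: [0.1, 2.0, 2.5]
width: 0.0005
clock: 5.07
tool_pos: [0.4604, -0.03, 0.0733]
ee_rot: [[-1.0, 0.009, 0.001], [0.009, 1.0, 0.001], [-0.001, 0.001, -1.0]]
force: [0.1, 2.7, 3.5]
width: 0.0005
```

```bash
python3 -m crank '{"delta_pos":[[-0.004,-0.275,0],[-0.004,-0.275,0],[-0.004,-0.275,0],[-0.004,-0.275,0],[-0.004,-0.275,0]],"twist":[[0,0,-1.5],[0,0,-1.5],[0,0,-1.5],[0,0,-1.5],[0,0,-1.5]],"hand":[1,1,1,1,1]}'
```

```text
clock: 5.48
tool_pos: [0.461, -0.0436, 0.0733]
ee_rot: [[-0.993, -0.121, 0.001], [-0.121, 0.993, 0.001], [-0.001, 0.001, -1.0]]
force: [-0.2, 2.3, 3.4]
width: 0.0006
```

```bash
python3 -m crank '{"delta_pos":[[-0.004,-0.275,0],[-0.004,-0.275,0],[-0.004,-0.275,0],[-0.004,-0.275,0],[-0.004,-0.275,0]],"twist":[[0,0,-1.5],[0,0,-1.5],[0,0,-1.5],[0,0,-1.5],[0,0,-1.5]],"hand":[1,1,1,1,1]}'; python3 -m crank '{"delta_pos":[[-0.004,-0.275,0],[-0.004,-0.275,0],[-0.004,-0.275,0]],"twist":[[0,0,-1.5],[0,0,-1.5],[0,0,-1.5]],"hand":[1,1,1]}'
```

```text
clock: 5.9
tool_pos: [0.4634, -0.057, 0.0732]
ee_rot: [[-0.968, -0.25, 0.001], [-0.25, 0.968, 0.001], [-0.001, 0.001, -1.0]]
force: [-1.0, 2.6, 3.7]
width: 0.0009
clock: 6.15
tool_pos: [0.4657, -0.0652, 0.073]
ee_rot: [[-0.946, -0.325, 0.0], [-0.325, 0.946, 0.001], [-0.001, 0.0, -1.0]]
force: [0.0, 0.1, -0.8]
width: -0.0002
```

```bash
python3 -m crank '{"delta_pos":[[-0.004,-0.275,0],[-0.004,-0.275,0]],"twist":[[0,0,-1.5],[0,0,-1.5]],"hand":[1,1]}'; python3 -m crank '{"delta_pos":[[-0.004,-0.275,0],[-0.004,-0.275,0]],"twist":[[0,0,-1.5],[0,0,-1.5]],"hand":[1,1]}'
```

```text
clock: 6.32
tool_pos: [0.4675, -0.0707, 0.0728]
ee_rot: [[-0.927, -0.375, 0.0], [-0.375, 0.927, 0.0], [-0.0, 0.0, -1.0]]
force: [0.4, -0.6, -0.4]
width: 0.0003
clock: 6.48
tool_pos: [0.4697, -0.0757, 0.0728]
ee_rot: [[-0.906, -0.423, -0.0], [-0.423, 0.906, 0.0], [-0.0, 0.0, -1.0]]
force: [-0.9, 0.5, 0.4]
width: 0.0008
```

Lip contact was lost at about (0.465,-0.063), which agrees with the seen notch edge. I centre on the pad and take a picture to check before pressing.

```bash
python3 -m crank '{"delta_pos":[[-0.004,-0.25,0],[-0.004,-0.2,0],[0,0,0]],"twist":[[0,0,-1.2],[0,0,-1.2],[0,0,0]],"hand":[1,1,1]}'
python3 - <<'E'
from h import *
a=manip.grab_frame('side')[:,:,::-1][195:290,255:375];print(manip.get_obs()['tool_pos'])
cv2.imwrite('pics/s2.png',cv2.resize(a,(720,570),interpolation=2))
b=manip.grab_frame('wrist')[:,:,::-1];cv2.imwrite('pics/w2.png',b)
E
```

```text
clock: 6.73
tool_pos: [0.4719, -0.0799, 0.0728]
ee_rot: [[-0.888, -0.459, 0.0], [-0.459, 0.888, -0.0], [-0.0, -0.0, -1.0]]
force: [-0.3, 0.0, 0.1]
width: 0.0003
[ 0.47172342 -0.07972309  0.07280977]
```

View pics/s2.png

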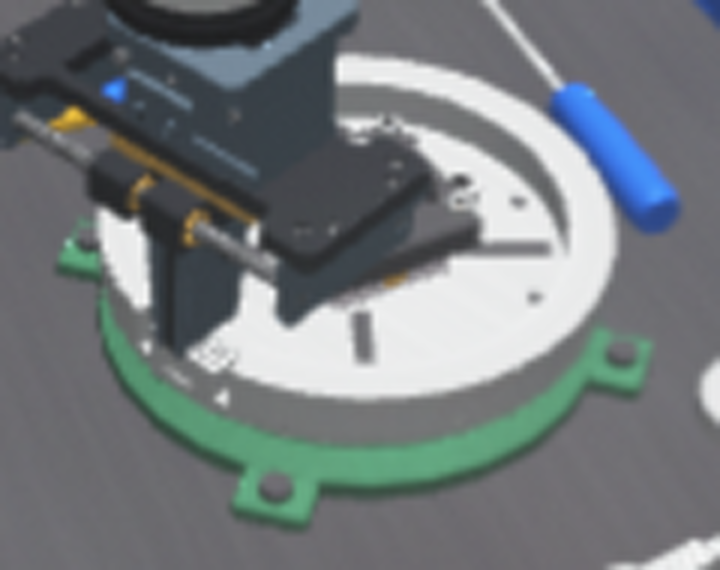

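View pics/w2.png

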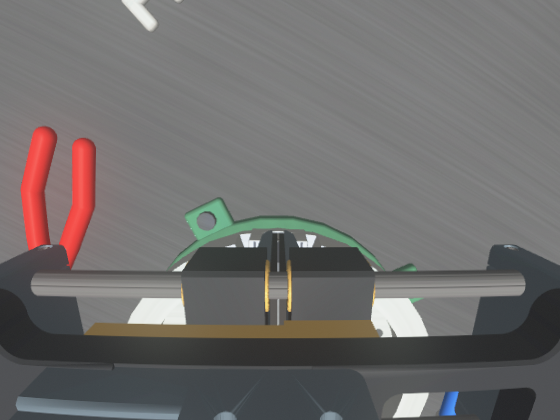

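The wrist view shows the fingers at column 278, midway between the notch-end marks at 245 and 312, so they are centred. I press gently.

```bash
python3 -m crank '{"delta_pos":[[0,0,0.15],[0,0,0.15],[0,0,0.15],[0,0,0.1],[0,0,0]],"twist":[[0,0,0],[0,0,0],[0,0,0],[0,0,0],[0,0,0]],"hand":[1,1,1,1,1]}'; python3 -m crank '{"delta_pos":[[0,0,0.1],[0,0,0.1],[0,0,0],[0,0,0]],"twist":[[0,0,0],[0,0,0],[0,0,0],[0,0,0]],"hand":[1,1,1,1]}'
```

```text
clock: 7.25
tool_pos: [0.4715, -0.0795, 0.0672]
ee_rot: [[-0.888, -0.459, -0.001], [-0.459, 0.888, 0.0], [0.0, 0.0, -1.0]]
force: [-0.6, 0.3, 1.3]
width: 0.0005
clock: 7.58
tool_pos: [0.4716, -0.0795, 0.0655]
ee_rot: [[-0.888, -0.459, -0.0], [-0.459, 0.888, 0.0], [0.0, 0.0, -1.0]]
force: [-1.6, 1.6, 2.0]
width: 0.0008
```

```bash
python3 -m crank '{"delta_pos":[[0,0,0.1],[0,0,0.1],[0,0,0.1],[0,0,0],[0,0,0]],"twist":[[0,0,0],[0,0,0],[0,0,0],[0,0,0],[0,0,0]],"hand":[1,1,1,1,1]}'
```

```text
clock: 8.0
tool_pos: [0.4716, -0.0796, 0.0625]
ee_rot: [[-0.888, -0.459, -0.0], [-0.459, 0.888, 0.0], [0.0, 0.0, -1.0]]
force: [-1.7, 0.7, 4.4]
width: 0.0003
```

```bash
python3 -m crank '{"delta_pos":[[0,0,0.1],[0,0,0.1],[0,0,0.1],[0,0,0],[0,0,0]],"twist":[[0,0,0],[0,0,0],[0,0,0],[0,0,0],[0,0,0]],"hand":[1,1,1,1,1]}';  python3 -m crank '{"delta_pos":[[0,0,0.06],[0,0,0],[0,0,0],[0,0,0],[0,0,0]],"twist":[[0,0,0],[0,0,0],[0,0,0],[0,0,0],[0,0,0]],"hand":[1,1,1,1,1]}'; python3 - <<'E'
from h import *
for k in range(6):
    o=manip.get_obs();print(o['clock'],o['tool_pos'],o['force']);t=manip.grab_frame(['side','top'][k%2])
    cv2.imwrite('pics/e%d.png'%(k%2),np.ascontiguousarray(t[:,:,::-1]))
a=cv2.imread('pics/e0.png')[195:290,255:375];b=cv2.imread('pics/e1.png')[100:260,200:420]
cv2.imwrite('pics/e.png',np.hstack([cv2.resize(a,(400,316),interpolation=2),cv2.resize(b,(400,316),interpolation=2)]))
E
```

```text
clock: 8.42
tool_pos: [0.4716, -0.0796, 0.0596]
ee_rot: [[-0.888, -0.459, -0.0], [-0.459, 0.888, 0.0], [0.0, 0.0, -1.0]]
force: [-1.7, 0.8, 6.2]
width: 0.0009
clock: 8.83
tool_pos: [0.4715, -0.0796, 0.0591]
ee_rot: [[-0.888, -0.459, -0.0], [-0.459, 0.888, 0.0], [0.0, 0.0, -1.0]]
force: [-2.7, 2.2, 7.7]
width: 0.0009
8.8333 [ 0.47154418 -0.07957594  0.05910117] [-2.71211183  2.24180404  7.70839102]
8.8833 [ 0.47158351 -0.07958615  0.05911542] [-1.39303566  0.91894114  5.73953583]
8.9333 [ 0.47154064 -0.07956614  0.05910133] [-2.4784756   0.44738281  6.55910235]
8.9833 [ 0.47160213 -0.0795926   0.05913489] [-2.47367521  0.85386868  7.06132475]
9.0333 [ 0.47157069 -0.07959379  0.05911222] [-2.07157402  0.09731439  7.27646593]
9.0833 [ 0.47157051 -0.07958996  0.05910121] [-2.12722265  1.21356853  6.13409498]
```

View pics/e.png

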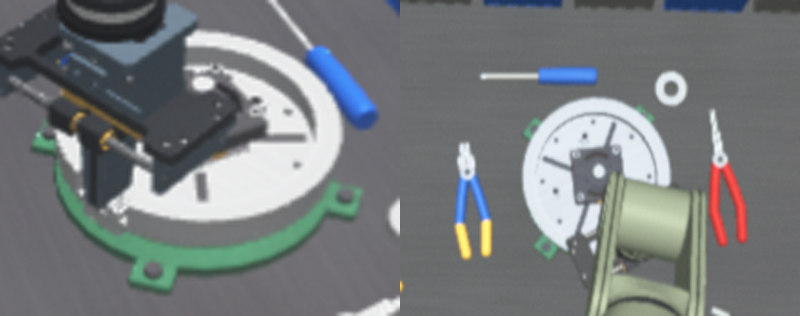

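The pad is about 8.2 mm down at about 6.8 N. By its spring law that force means 7.3–8 mm, past the 6.5 mm unlock point and short of the 10 mm stop. Nothing else has moved, so I hand in.

```bash
python3 -c "
from cell import manip
print(manip.sign_off())"
```

```text
the job is handed in; nothing more can be done
None
```

I ran the closed fingertips along the lip to the notch, pressed the latch pad down past its unlock point, and handed the job in while still holding it.

- **Slide:** I touched the lip's top on the operator's side and slid about 40° along it at 2.5–3.7 N. The contact force then dropped out at the notch. That was 1–2° past the notch edge I had measured in the wrist picture.
- **Press:** I centred on the pad, with the fingers midway between the notch ends in the wrist picture, and pressed in small steps. The last position reading put the pad about 8.2 mm down, holding at 6–7.7 N. By the spring figures that force means roughly 7.3–8 mm. Both are above the 6.5 mm unlock point and short of the 10 mm stop.
- **Surroundings:** In the last pictures the pump and the tools in view looked undisturbed. The arm hid part of the deck, so I could not check the nuts clearly, but the fingers touched only the lip and the pad.
- **Disagreements:** There was a side force of about 2 N while holding, which I put down to friction or sensor offset. The cameras differed by 2–4 mm on the table's centre, which did not matter once I had felt the notch.

The clock read about 9.1 s at the end, against the 69 s limit.

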